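# Fold the slide retainer and shut the case

### The arm

A 6-joint arm with a two-finger parallel gripper is mounted at the origin on the work surface. World frame = base frame: x ahead of the robot, y to its left, z up, the work surface at z = 0. Lengths are in m, angles in rad, forces in N, time in s.
With the tool pointing down it reaches from about 0.25 to 0.775 m from the base axis. Payload 4 kg.
Tool frame: the origin (TCP) lies at the very end of the fingers, on their centre line; the grasp point (between the pads) lies 19 mm behind it (robot.hold_point_z is the distance from the TCP to the grasp point, in m); z points along the fingers, y is the line along which they close (so a half turn about z gives the same grasp; the last joint's range is limited). The gripper opens to 94 mm and grips with 3 to 60 N. Pads are 16 mm wide; open, the fingers measure 119 mm over their backs; the gripper's body (75 mm by 177 mm) begins 78 mm behind the grasp point.
Start: joints at [1.144, 0.087, 1.371, -0, 1.684, -0.103], TCP at [0.175, 0.521, 0.206] pointing down, gripper open.
Joint ranges: [-3.1, 3.1], [-0.76, 2.03], [0.27, 2.55], [-1.08, 4.22], [0.17, 2.65], [-2.57, 2.57]. Speed limits (rad/s): [2.79, 2.79, 3.14, 3.14, 3.14, 3.14].

### API

Orientations are given as [roll, pitch, yaw] about the fixed x, y, z axes, in that order (R = Rz(yaw) Ry(pitch) Rx(roll)).
In Python, from bench import robot gives the robot as it stands.
- The arm moves only by the tool carry_out, never from a script. Its argument "steps" is a list of rows, each a list of 3 entries, a list of its own where there are three numbers: the shift along the tool's x, y, z in m, then the turn about the tool's z in units of 10 degrees (1.0 is 10 degrees), then the closure, from -1 (fully open) to 1 (shut). In form: [[[tx, ty, tz], roll, jaw], ...]. A call has 1 to 10 rows; each row is the pose to reach, as a shift and turn from the pose commanded when the call began, along the tool's axes at that moment; what a row does not reach only later rows make up. A row lasts 1/8 s, in which the tool goes at most 62.5 mm and 10.7 degrees, less where a joint would pass 70% of its speed; a pose out of reach is approached as far as the arm can. A call with a gripper value outside its range is refused whole. The fingers move at their own pace and stop on an object; the grip force is fixed at half the most. Time passes only in rows, so rows that repeat a pose let the fingers close. It gives the time, the measured TCP pose, the force, the opening and the grip force at its end, in the units of the state.
- robot.get_obs(): the state, without advancing time (a new reading comes with each control period).
- robot.snapshot(name): name is "scene" or "top"; returns a dict with "image" (384x512x3 uint8, red, green, blue), "z_map" (384x512 float32, m along the optical axis (not along the pixel's ray), 0 where there is no reading), "mtx" (3x3 intrinsics, pixels), "R" (3x3) and "t" (3): a world point X has camera coordinates R X + t. Camera axes: x right, y down, z forward; pixel columns grow to the right and rows downward; lengths in m; the calibration is good to about 2 mm. A picture is of the moment at which its call begins.
- robot.close_job(): hands the job in; it is judged then, once.
The state is a dict: "time": time; "joint_positions": joint angles; "qvel": joint speeds; "joint_torque": joint torques, N m; "tool_pos": TCP position; "ee_rot": TCP orientation; "wrist_force": force on the tool from outside, world axes, zero at the start; "wrist_torque": the same for the moment, N m; "width": finger opening in m; "finger_force": force on a finger pad.
Only numpy, scipy, OpenCV 4.12 (cv2) and the standard library are available. Lean on these libraries where they do the work, as an engineer would, in place of code of your own. Each camera call takes 0.05 s, during which the arm holds its last target. There are 200 camera calls.

### The job

Close up the slide transport case: push the upright metal retaining flap down flat over the slides first, then push the open cover over and press it fully shut. Leave the case standing where it is, and do not pick up, knock or shift the slide mailers in it or anything else on the bench.

Things in the scene. Friction and masses are not known exactly. Their poses are not given: they have to be found in the camera images.
- case: grey microscope-slide transport case standing loose on the bench, 3.5 kg, stays put under light pushes. Outside 200 mm along its x, 220 mm along its y, 75 mm to the rim; walls 6 mm. Origin: centre of its underside, z up. The flap is hinged along its -y wall, the cover along its +y wall; both hinge lines run along the case's x. Slides stand in a foam block under the flap
- flap (a joint): angle of the metal retaining flap, a plain plate 80 mm wide (along the case's x), 130 mm from hinge to free edge, 4 mm thick. 0 = folded flat over the slides (a stop), about 1.4 to 1.65 at the start = standing upright, limit 1.75. Free edge swings towards the case's +y as it folds down. Stiff hinge (0.11 N m): stays wherever it is left
- flap_hinge (a point): middle of the flap's hinge line: 95 mm to -y of the case's centre, 68 mm above its underside, at mid-thickness of the plate
- flap_edge (a point): middle of the flap's free edge, on the face that is uppermost when folded (it faces away from the case, to -y, while upright); 130 mm from the hinge line
- cover (a joint): angle of the case's cover, a grey shallow lid 200 mm wide (along the case's x), 220 mm from hinge to free edge, 20 mm deep, 0.3 kg. 0 = fully shut on the rim (a stop), 1.6 to 1.9 at the start = open, standing up or leaning outwards, limit 1.95. Free edge swings up and towards the case's -y, then down, as it shuts. Stiff hinge (0.46 N m): stays wherever it is left and must be pushed all the way
- cover_hinge (a point): middle of the cover's hinge line: 110 mm to +y of the case's centre, 75 mm above its underside
- cover_edge (a point): middle of the cover's free edge, on its outer face (the top when shut); 220 mm from the hinge line along the cover and 20 mm outward of it
- media: loose closed bottle 70 mm across, 170 mm tall; bystander; origin: centre of its underside
- dishes: loose stack of three culture dishes, 90 mm across, 44 mm tall; bystander; origin: centre of its underside
- tubes: loose white rack of small tubes, 110 x 70 x 60 mm; bystander; origin: centre of its underside
- beaker: loose glass beaker, 70 mm across, 90 mm tall; bystander; origin: centre of its underside
- pipette: loose hand pipette lying on the bench, 240 mm long, 26 mm wide, 30 mm tall; bystander; origin: centre of its underside
- mouse: loose computer mouse, 105 x 60 x 33 mm; bystander; origin: centre of its underside
- mailer_a: loose white slide mailer (flat box 84 x 34 x 14 mm) lying in the case, in the compartment next to the cover's hinge; bystander; origin: centre of its underside
- mailer_b: second slide mailer, like the first, beside it in the same compartment; bystander; origin: centre of its underside

How it is judged:
On the way, in this order (a step that is already met when the one before it is completed fails the run):
1. the flap is folded flat while the cover is still open (value of joint flap below 0.1 rad and value of joint cover above 1 rad), for 0.2 s.
2. the cover is fully shut over the folded flap (value of joint flap below 0.1 rad and value of joint cover below 0.04 rad), for 0.2 s.
At the end, for the whole second after the job is handed in: The flap is flat (within 0.10 rad) and the cover is shut (within 0.04 rad, about 9 mm at its free edge) and at rest; the case stands upright within 30 mm of where it began (all of step 2 and velocity of joint cover between -0.05 and 0.05 rad/s and linear speed of case below 0.02 m/s and distance of case from where it was at the start of the episode below 0.03 m and angle between case's own z axis and vertical below 0.05 rad); the robot touches nothing.
It fails at once if the cover is brought down while the flap still stands (value of joint cover below 0.7 rad and value of joint flap above 0.5 rad).
It fails at once if the case is lifted, tipped or pushed more than 30 mm (distance of case from where it was at the start of the episode above 0.03 m or height (world z) of case above 0.012 m or angle between case's own z axis and vertical above 0.08 rad).
It fails at once if a bystander on the bench is moved more than 25 mm, lifted or tipped over (distance of any of media, dishes, tubes, beaker, pipette, mouse from where it was at the start of the episode above 0.025 m or height (world z) of any of media, dishes, tubes, beaker, pipette, mouse above 0.012 m or angle between any of media, dishes, tubes, beaker, pipette, mouse's own z axis and vertical above 0.5 rad).
It fails at once if a slide mailer is lifted from the case or moved more than 45 mm (distance of any of mailer_a, mailer_b from where it was at the start of the episode above 0.045 m or z of any of mailer_a, mailer_b in the frame of case above 0.03 m).
It also fails if it takes over 51 s, if anything falls off the work surface, if the arm or the gripper's body presses on something with over 40 N, if the wrist force passes 120 N, or if a joint passes its speed limit or range.

## Working session

There is one attempt and no reset: what is moved stays moved. The work goes in short steps, Python scripts to look and compute and a tool call to move; the robot and the scene stay as the last step left them, time stands still between calls to the robot, and variables do not carry over. Pictures are saved under pics/ and viewed, at most 10 in all, crops included, and the job is handed in when it is done.

Besides the shell and the picture viewer there is one more tool, called in YAML: its name, and indented under it one key for each argument. carry_out: Moves the arm, as the interface text tells. Its arguments: {"type":"object","properties":{"steps":{"type":"array","items":{"type":"array"}}},"required":["steps"]}

```bash
mkdir -p pics; cat > h.py <<'E'
import numpy as np, cv2
from bench import robot
def snap(n,tag):
    s=robot.snapshot(n); np.savez(f'{tag}.npz',**s)
    cv2.imwrite(f'pics/{tag}.png',cv2.cvtColor(cv2.resize(s['image'],None,fx=1.5,fy=1.5,interpolation=cv2.INTER_CUBIC),cv2.COLOR_RGB2BGR)); return s
def cloud(s):
    z=s['z_map'].astype(float); v,u=np.mgrid[:384,:512]
    K=s['mtx']; c=np.stack([(u-K[0,2])/K[0,0]*z,(v-K[1,2])/K[1,1]*z,z],-1)
    P=(c-s['t'])@s['R']; P[z==0]=np.nan; return P
E
python3 - <<'E'
from h import *
for n in('scene','top'):
    s=snap(n,n+'0'); print(n,-s['R'].T@s['t'])
o=robot.get_obs(); print({k:np.round(v,3) for k,v in o.items()})
E
```

```text
scene [ 1.69771079 -0.34500205  0.88533035]
top [ 0.22748974 -0.01735678  1.47831077]
{'time': np.float64(0.1), 'joint_positions': array([ 1.144,  0.088,  1.372, -0.   ,  1.684, -0.103]), 'qvel': array([ 0.002, -0.001, -0.005,  0.001,  0.001, -0.002]), 'joint_torque': array([ 2.0000e-03, -3.4125e+01, -3.0330e+01,  7.2000e-02,  3.0000e-02,
       -0.0000e+00]), 'tool_pos': array([0.175, 0.521, 0.204]), 'ee_rot': array([-3.14 , -0.   ,  2.818]), 'wrist_force': array([0.05 , 0.026, 0.021]), 'wrist_torque': array([-0.018,  0.023,  0.024]), 'finger_force': np.float64(0.0), 'width': np.float64(0.094)}
```

View pics/scene0.png

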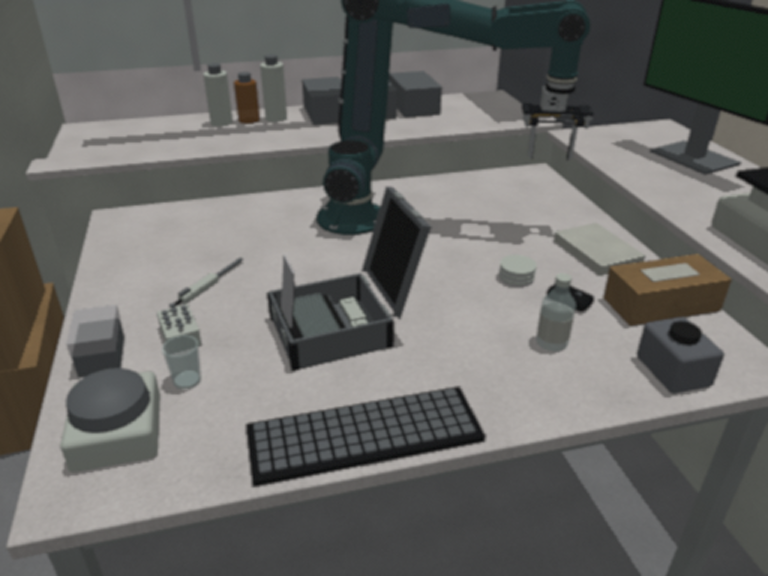

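View pics/top0.png

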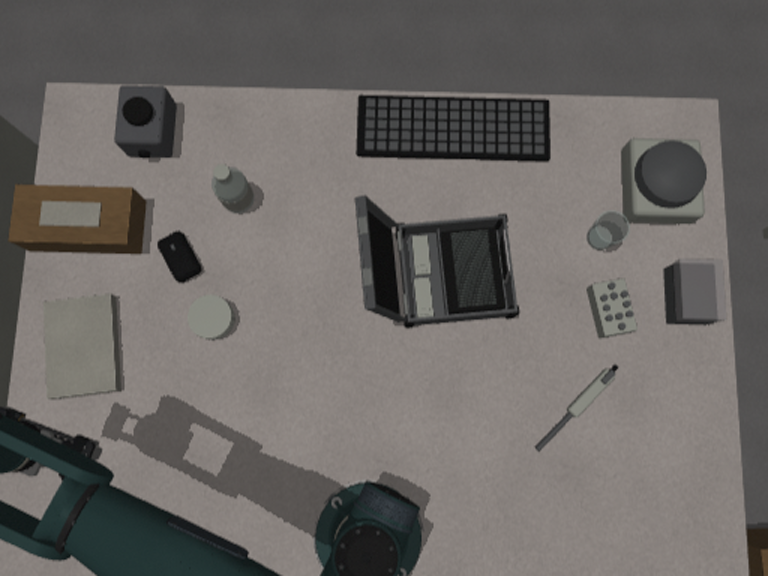

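The case sits ahead of the base. In the top view its rim corners are near (403,222), (506,216), (518,316) and (408,324). The cover stands open on the left (+y), the flap stands at the right (x≈505), and the bystanders are well clear. Next I fit the poses.

```bash
python3 - <<'E'
from h import *
from scipy.optimize import least_squares
A=np.concatenate([cloud(dict(np.load(f'{n}0.npz'))).reshape(-1,3) for n in('top','scene')])
A=A[~np.isnan(A).any(1)]
T=cloud(dict(np.load('top0.npz')))
for u,v in[(403,222),(506,216),(518,316),(408,324),(455,218),(362,200),(370,310),(506,265)]:
    print((u,v),np.round(T[int(v/1.5),int(u/1.5)],3))
B=A[(A[:,0]>.3)&(A[:,0]<.7)&(A[:,1]>-.25)&(A[:,1]<.2)]
R=B[(abs(B[:,2]-.075)<.004)]
r=cv2.minAreaRect(R[:,:2].astype(np.float32)*1000);print(len(R),r,cv2.boxPoints(r))
H=B[B[:,2]>.1]
print('high',len(H)); 
for lo,hi in[(-.25,-.07),(-.07,.2)]:
    h=H[(H[:,1]>lo)&(H[:,1]<hi)]; print(h.min(0),h.max(0))
    for z in np.arange(.1,.34,.02):
        k=h[abs(h[:,2]-z)<.01]
        if len(k): print(round(z,2),len(k),np.round([k[:,0].min(),k[:,0].max(),k[:,1].min(),np.median(k[:,1]),k[:,1].max()],3))
E
```

```text
(403, 222) [ 0.624 -0.052  0.069]
(506, 216) [ 0.642 -0.263  0.07 ]
(518, 316) [ 0.448 -0.3   -0.   ]
(408, 324) [ 0.416 -0.069  0.052]
(455, 218) [ 0.654 -0.165  0.009]
(362, 200) [0.602 0.025 0.283]
(370, 310) [0.412 0.006 0.269]
(506, 265) [ 0.519 -0.245  0.171]
733 ((532.82470703125, -147.5006866455078), (209.46954345703125, 222.9486083984375), 5.910000801086426) [[ 417.16852   -47.40302 ]
 [ 440.1247   -269.16666 ]
 [ 648.4809   -247.59836 ]
 [ 625.5247    -25.834717]]
high 3943
[ 0.50294304 -0.24992899  0.10323827] [ 0.58714562 -0.23598026  0.20052408]
0.1 7 [ 0.546  0.584 -0.25  -0.247 -0.244]
0.12 15 [ 0.525  0.585 -0.249 -0.247 -0.242]
0.14 27 [ 0.509  0.585 -0.25  -0.246 -0.241]
0.16 47 [ 0.508  0.584 -0.25  -0.245 -0.237]
0.18 70 [ 0.503  0.587 -0.25  -0.244 -0.236]
0.2 74 [ 0.505  0.583 -0.25  -0.244 -0.236]
[ 0.41020439 -0.06083028  0.10001526] [0.62207369 0.0356637  0.29346308]
0.1 157 [ 0.418  0.622 -0.061 -0.036 -0.018]
0.12 329 [ 0.417  0.62  -0.057 -0.032 -0.011]
0.14 337 [ 0.417  0.621 -0.052 -0.026 -0.005]
0.16 358 [ 0.415  0.62  -0.046 -0.02   0.001]
0.18 364 [ 0.414  0.619 -0.041 -0.014  0.007]
0.2 376 [ 0.414  0.619 -0.035 -0.009  0.013]
0.22 379 [ 0.413  0.621 -0.027 -0.002  0.02 ]
0.24 338 [ 0.413  0.617 -0.022  0.004  0.025]
0.26 251 [ 0.412  0.616 -0.017  0.009  0.03 ]
0.28 806 [ 0.41   0.617 -0.008  0.015  0.036]
0.3 8 [0.454 0.578 0.001 0.007 0.024]
```

carry_out:
  steps:
    - [[0,0,-0.06],0,1]
    - [[-0.03,-0.02,-0.1],1,1]
    - [[-0.07,-0.05,-0.14],2,1]
    - [[-0.12,-0.09,-0.175],3,1]
    - [[-0.16,-0.12,-0.175],4,1]
    - [[-0.2,-0.15,-0.175],5,1]
    - [[-0.23,-0.175,-0.175],6,1]
    - [[-0.26,-0.198,-0.175],6.55,1]
    - [[-0.26,-0.198,-0.175],6.55,1]
    - [[-0.26,-0.198,-0.175],6.55,1]

```text
time: 1.35
tool_pos: [0.3582, 0.2513, 0.3802]
ee_rot: [-3.141, -0.0, 1.675]
wrist_force: [-0.2, -0.1, 0.6]
width: 0.0011
finger_force: 0.0
```

carry_out:
  steps:
    - [[-0.06,0,0],0,1]
    - [[-0.12,0,0],0,1]
    - [[-0.18,0,0],0,1]
    - [[-0.24,0,0],0,1]
    - [[-0.3,0,0],0,1]
    - [[-0.36,0,0],0,1]
    - [[-0.42,0,0],0,1]
    - [[-0.48,0.03,0],0,1]
    - [[-0.53,0.07,0],0,1]
    - [[-0.565,0.1,0],0,1]

```text
time: 2.6
tool_pos: [0.5185, -0.301, 0.3797]
ee_rot: [-3.141, -0.001, 1.677]
wrist_force: [1.0, 0.2, 0.7]
width: 0.0007
finger_force: 0.0
```

carry_out:
  steps:
    - [[-0.01,0.033,0.02],0,1]
    - [[-0.01,0.033,0.07],0,1]
    - [[-0.01,0.033,0.12],0,1]
    - [[-0.01,0.033,0.16],0,1]
    - [[-0.01,0.033,0.19],0,1]
    - [[-0.01,0.033,0.2],0,1]
    - [[-0.01,0.033,0.2],0,1]
    - [[-0.01,0.033,0.2],0,1]

```text
time: 3.6
tool_pos: [0.5514, -0.3073, 0.1826]
ee_rot: [3.139, 0.002, 1.675]
wrist_force: [-0.1, -0.5, 0.4]
width: 0.0003
finger_force: 0.0
```

```bash
python3 - <<'E'
from h import *
p=robot.get_obs()['tool_pos']; d=p[:2]-[.533,-.1475]
print('case xyz',.995*d[0]+.103*d[1],-.103*d[0]+.995*d[1],p[2])
snap('scene','s1')
E
```

```text
case xyz 0.0018680126699520162 -0.16087716897657256 0.1825759488756263
```

View pics/s1.png

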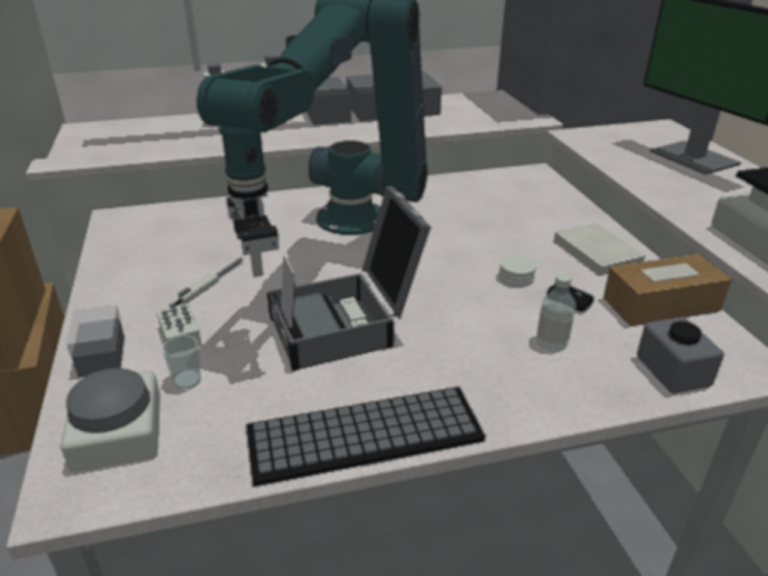

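The tool is upright on the -y side of the flap, with fingertip near (257,270) in the picture and everything undisturbed. Next I fold the flap along its arc.

carry_out:
  steps:
    - [[0.02,0,0.005],0,1]
    - [[0.04,0,0.01],0,1]
    - [[0.053,0,0.01],0,1]
    - [[0.064,0,0.01],0,1]
    - [[0.074,0,0.011],0,1]
    - [[0.084,0,0.013],0,1]
    - [[0.094,0,0.016],0,1]
    - [[0.104,0,0.02],0,1]
    - [[0.113,0,0.025],0,1]
    - [[0.122,0,0.031],0,1]

```text
time: 4.9
tool_pos: [0.5376, -0.1852, 0.1491]
ee_rot: [3.142, -0.0, 1.675]
wrist_force: [-0.7, -0.9, -0.0]
width: 0.0008
finger_force: 0.4
```

carry_out:
  steps:
    - [[0.008,0,0.007],0,1]
    - [[0.015,0,0.015],0,1]
    - [[0.022,0,0.023],0,1]
    - [[0.027,0,0.032],0,1]
    - [[0.032,0,0.041],0,1]
    - [[0.036,0,0.051],0,1]
    - [[0.039,0,0.061],0,1]
    - [[0.041,0,0.072],0,1]
    - [[0.041,0,0.082],0,1]
    - [[0.041,0,0.082],0,1]

```text
time: 6.15
tool_pos: [0.5336, -0.1446, 0.07]
ee_rot: [3.141, -0.001, 1.675]
wrist_force: [-3.6, 2.1, 12.5]
width: 0.0004
finger_force: 6.0
```

carry_out:
  steps:
    - [[0,0,0.002],0,1]
    - [[0,0,0.002],0,1]
    - [[0,0,-0.03],0,1]
    - [[0,0,-0.08],0,1]
    - [[0,0,-0.13],0,1]
    - [[0,0,-0.18],0,1]
    - [[0,0,-0.23],0,1]
    - [[0,0,-0.28],0,1]
    - [[0,0,-0.31],0,1]
    - [[0,0,-0.31],0,1]

```text
time: 7.4
tool_pos: [0.5343, -0.1453, 0.3799]
ee_rot: [3.136, 0.002, 1.675]
wrist_force: [0.4, -0.0, -0.2]
width: 0.0006
finger_force: 0.0
```

```bash
python3 - <<'E'
from h import *
p=robot.get_obs()['tool_pos']; d=p[:2]-[.533,-.1475]
print('case xyz',.995*d[0]+.103*d[1],-.103*d[0]+.995*d[1],p[2])
s=snap('scene','s2'); A=cloud(s).reshape(-1,3); A=A[~np.isnan(A).any(1)]
q=A[:,:2]-[.533,-.1475]; c=np.c_[.995*q[:,0]+.103*q[:,1],-.103*q[:,0]+.995*q[:,1],A[:,2]]
f=c[(abs(c[:,0])<.038)&(abs(c[:,1]+.03)<.06)&(c[:,2]<.2)]
print('flap z',np.percentile(f[:,2],[5,50,95]))
k=c[(abs(c[:,0])<.11)&(c[:,1]>.1)&(c[:,1]<.25)&(c[:,2]>.1)&(c[:,2]<.31)]
for z in(.12,.16,.2,.24,.28): m=k[abs(k[:,2]-z)<.01]; print(z,m[:,1].min(),m[:,1].max())
E
```

```text
case xyz 0.0014991150415808198 0.002028232681140841 0.3799248831398145
flap z [-0.75516201  0.05277619  0.07159349]
0.12 0.10229670802564367 0.12814776263141467
0.16 0.11225319156014195 0.13855661812777864
0.2 0.12258782704311137 0.15147498634052414
0.24 0.13755641345782796 0.16192299918733033
0.28 0.14722990712497036 0.17445008228774112
```

View pics/s2.png

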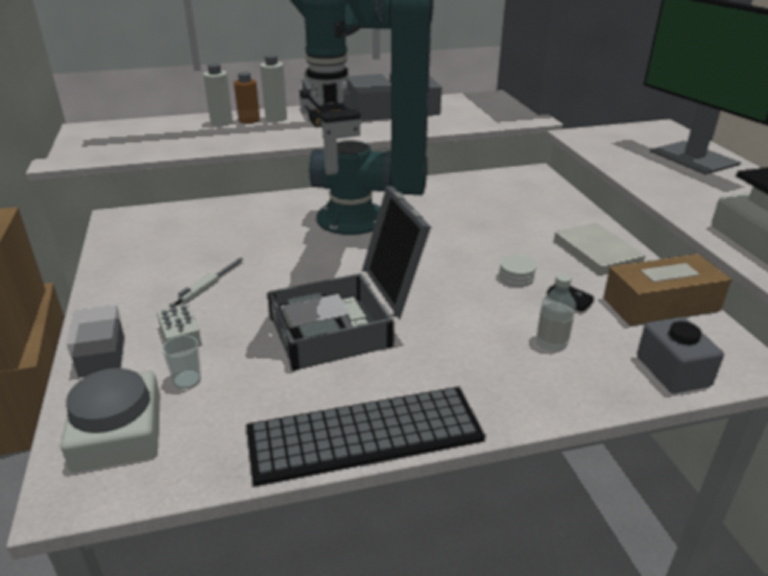

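The flap now lies flat (around (315,310)) with its top at about 0.070 m. The case, mailers and cover haven't moved. Next I go over the cover to its outer side.

carry_out:
  steps:
    - [[0.06,0,0],0,1]
    - [[0.12,0,0],0,1]
    - [[0.18,0,0],0,1]
    - [[0.23,0,0],0,1]
    - [[0.25,0,0],0,1]
    - [[0.25,0,0.02],0,1]
    - [[0.25,0,0.06],0,1]
    - [[0.25,0,0.1],0,1]
    - [[0.25,0,0.14],0,1]
    - [[0.25,0,0.14],0,1]

```text
time: 8.7
tool_pos: [0.5041, 0.1034, 0.2307]
ee_rot: [-3.129, -0.0, 1.675]
wrist_force: [0.2, 0.0, 0.4]
width: 0.0
finger_force: 0.0
```

```bash
python3 - <<'E'
from h import *
p=robot.get_obs()['tool_pos']; d=p[:2]-[.533,-.1475]
y,z=-.103*d[0]+.995*d[1],p[2]
print('case xyz',.995*d[0]+.103*d[1],y,z)
r=.195
for t in np.r_[1.87:1.5:-.07,1.5:-.01:-.1]:
    Y=.110-r*np.cos(t)+.02*np.sin(t)+.008; Z=.075+r*np.sin(t)+.02*np.cos(t)
    print(round(t,2),np.round([Y-y,z-Z],3))
snap('scene','s3')
E
```

```text
case xyz -0.0028832640711336996 0.2525798100706256 0.23066935297558175
1.87 [-0.058 -0.025]
1.8 [-0.071 -0.03 ]
1.73 [-0.084 -0.034]
1.66 [-0.097 -0.037]
1.59 [-0.111 -0.039]
1.52 [-0.125 -0.04 ]
1.5 [-0.128 -0.04 ]
1.4 [-0.148 -0.04 ]
1.3 [-0.167 -0.038]
1.2 [-0.187 -0.033]
1.1 [-0.205 -0.027]
1.0 [-0.223 -0.019]
0.9 [-0.24 -0.01]
0.8 [-0.256  0.002]
0.7 [-0.271  0.015]
0.6 [-0.284  0.029]
0.5 [-0.296  0.045]
0.4 [-0.306  0.061]
0.3 [-0.315  0.079]
0.2 [-0.322  0.097]
0.1 [-0.327  0.116]
-0.0 [-0.33   0.136]
```

View pics/s3.png

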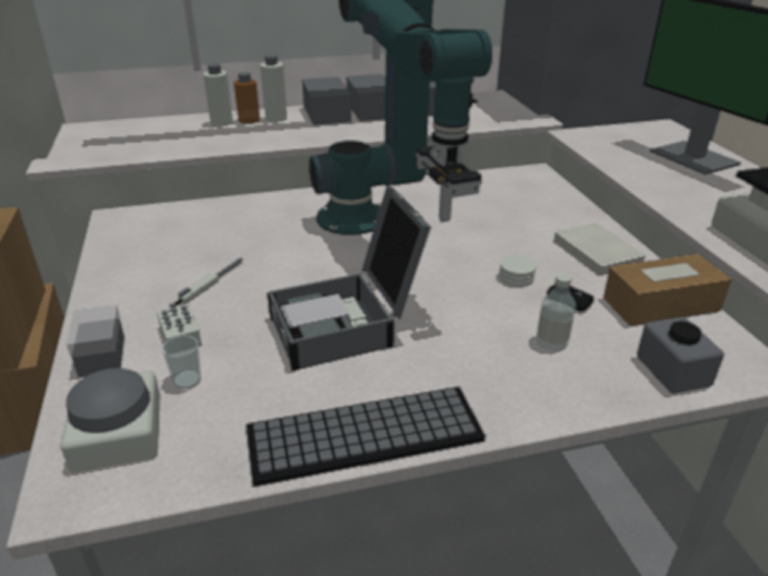

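The finger at (446,215) is beyond the cover's outer face, at its mid-width. I push it over along the arc.

carry_out:
  steps:
    - [[-0.025,0,-0.01],0,1]
    - [[-0.05,0,-0.02],0,1]
    - [[-0.065,0,-0.025],0,1]
    - [[-0.08,0,-0.03],0,1]
    - [[-0.095,0,-0.034],0,1]
    - [[-0.11,0,-0.037],0,1]
    - [[-0.125,0,-0.038],0,1]
    - [[-0.14,0,-0.038],0,1]
    - [[-0.155,0,-0.037],0,1]
    - [[-0.167,0,-0.036],0,1]

```text
time: 10.0
tool_pos: [0.5249, -0.0636, 0.2731]
ee_rot: [-3.141, 0.0, 1.674]
wrist_force: [0.1, 2.2, 1.9]
width: -0.0001
finger_force: 1.2
```

carry_out:
  steps:
    - [[-0.01,0,0.001],0,1]
    - [[-0.02,0,0.004],0,1]
    - [[-0.038,0,0.01],0,1]
    - [[-0.056,0,0.018],0,1]
    - [[-0.073,0,0.027],0,1]
    - [[-0.089,0,0.039],0,1]
    - [[-0.104,0,0.052],0,1]
    - [[-0.117,0,0.066],0,1]
    - [[-0.129,0,0.082],0,1]
    - [[-0.139,0,0.098],0,1]

```text
time: 11.25
tool_pos: [0.5392, -0.2015, 0.1741]
ee_rot: [-3.141, -0.0, 1.674]
wrist_force: [0.2, -0.3, 0.9]
width: 0.0005
finger_force: 0.6
```

carry_out:
  steps:
    - [[-0.005,0,0.009],0,1]
    - [[-0.009,0,0.018],0,1]
    - [[-0.013,0,0.027],0,1]
    - [[-0.016,0,0.036],0,1]
    - [[-0.019,0,0.046],0,1]
    - [[-0.021,0,0.056],0,1]
    - [[-0.023,0,0.066],0,1]
    - [[-0.024,0,0.076],0,1]
    - [[-0.024,0,0.085],0,1]
    - [[-0.024,0,0.087],0,1]

```text
time: 12.5
tool_pos: [0.5419, -0.2249, 0.0949]
ee_rot: [3.14, 0.002, 1.675]
wrist_force: [-10.9, 5.1, 28.7]
width: 0.0007
finger_force: 14.4
```

carry_out:
  steps:
    - [[0,0,0],0,1]
    - [[0,0,0],0,1]
    - [[0,0,-0.02],0,1]
    - [[0,0,-0.05],0,1]
    - [[0,0,-0.1],0,1]
    - [[0,0,-0.15],0,1]
    - [[0,0,-0.2],0,1]
    - [[0,0,-0.2],0,1]

```text
time: 13.5
tool_pos: [0.5433, -0.2251, 0.2938]
ee_rot: [3.133, 0.005, 1.675]
wrist_force: [0.1, 0.4, -0.1]
width: 0.0008
finger_force: 0.0
```

```bash
python3 - <<'E'
from h import *
s=snap('scene','s4'); A=cloud(s).reshape(-1,3); A=A[~np.isnan(A).any(1)]
q=A[:,:2]-[.533,-.1475]; c=np.c_[.995*q[:,0]+.103*q[:,1],-.103*q[:,0]+.995*q[:,1],A[:,2]]
f=c[(abs(c[:,0])<.09)&(abs(c[:,1])<.1)&(c[:,2]>.05)&(c[:,2]<.15)]
print(len(f),np.polyfit(f[:,1],f[:,2],1),np.percentile(f[:,2],[5,50,95]))
g=c[(abs(c[:,2]-.095)<.006)&(abs(c[:,0])<.15)&(abs(c[:,1])<.15)]
print(cv2.minAreaRect(g[:,:2].astype(np.float32)*1000))
E
```

```text
1810 [-0.00358904  0.09479558] [0.09191896 0.09480324 0.09781768]
((1.5653457641601562, -20.664871215820312), (206.10922241210938, 224.60516357421875), 0.9656939506530762)
```

View pics/s4.png

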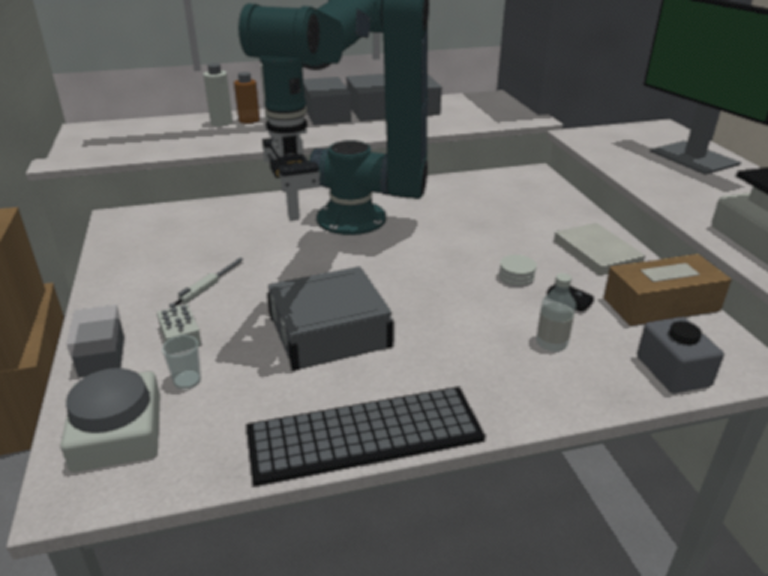

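The cover is shut: its top is level at 0.095 m with a slope of 0.004 rad. The case corners, (295,360) and (392,345), and the bystanders are where they began, and the gripper is clear.

```bash
python3 -c "
from bench import robot
print(robot.close_job())"
```

```text
the job is handed in; nothing more can be done
None
```

The job is handed in, with no verdict shown: the flap was folded flat first, then the cover pressed fully shut (0.004 rad slope), with the case and bystanders looking unmoved in the last picture and the gripper clear.

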